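# Swing the blue link onto the green gauge line

### The arm

A 6-joint arm with a two-finger parallel gripper is mounted at the origin on the work surface. World frame = base frame: x ahead of the robot, y to its left, z up, the work surface at z = 0. Lengths are in m, angles in rad, forces in N, time in s.
With the tool pointing down it reaches from about 0.3 to 0.775 m from the base axis. Payload 14.6 kg.
Tool frame: the origin (TCP) lies at the very end of the fingers, on their centre line; the grasp point (between the pads) lies 19 mm behind it (ctrl.grasp_offset is the distance from the TCP to the grasp point, in m); z points along the fingers, y is the line along which they close (so a half turn about z gives the same grasp; the last joint's range is limited). The gripper opens to 94 mm and grips with 3 to 60 N. Pads are 16 mm wide; open, the fingers measure 119 mm over their backs; the gripper's body (75 mm by 177 mm) begins 78 mm behind the grasp point.
Start: joints at [1.169, 0.3, 1.521, -0, 1.321, -0.067], TCP at [0.181, 0.519, 0.205] pointing down, gripper open.
Joint ranges: [-3.03, 3.03], [-0.79, 2.21], [0.23, 2.52], [-1.04, 4.18], [0, 3.07], [-2.55, 2.55]. Speed limits (rad/s): [2.22, 2.22, 2.57, 3.14, 3.14, 3.14].

### API

Orientations are given as [roll, pitch, yaw] about the fixed x, y, z axes, in that order (R = Rz(yaw) Ry(pitch) Rx(roll)).
In Python, from station import ctrl gives the robot as it stands.
- The arm moves only by the tool step_arm, never from a script. Its argument "plan" is a list that holds one entry, the list of rows, each a list of 6 numbers: the shift along the tool's x, y, z in units of 30 mm (1.0 is 30 mm), then the turn, a rotation vector about the tool's x, y, z in units of 6 degrees (1.0 is 6 degrees). In form: [[[dx, dy, dz, wx, wy, wz], ...]]. A call has 1 to 8 rows; each row is the pose to reach, as a shift and turn from the pose commanded when the call began, along the tool's axes at that moment; what a row does not reach only later rows make up. A row lasts 1/12 s, in which the tool goes at most 41.7 mm and 7.16 degrees, less where a joint would pass 70% of its speed; a pose out of reach is approached as far as the arm can. A call with a gripper value outside its range is refused whole. "grip" is the opening, from 0 (shut) to 1 (fully open), set as the call begins (left out, the last holds). The fingers move at their own pace and stop on an object; "squeeze" is the grip in N (left out, the last holds). Time passes only in rows, so rows that repeat a pose let the fingers close. It gives the time, the measured TCP pose, the force, the opening and the grip force at its end, in the units of the state.
- ctrl.get_obs(): the state, without advancing time (a new reading comes with each control period).
- ctrl.camera(name): name is "scene" or "top" or "wrist"; returns the picture (480x640x3 uint8, red, green, blue); there is no depth.
- ctrl.camera_model(name): a dict with "intrinsics" (3x3 intrinsics, pixels), "R" (3x3) and "t" (3): a world point X has camera coordinates R X + t; the wrist camera has in their place "tool_from_camera" (4x4, takes a point from camera to tool coordinates, whose origin is the TCP and whose axes are the flange's). Camera axes: x right, y down, z forward; pixel columns grow to the right and rows downward; lengths in m; the calibration is good to about 2 mm. A picture is of the moment at which its call begins: read the wrist's pose just before it. camera_model takes no time and is no camera call.
- ctrl.hand_in(): hands the job in; it is judged then, once.
Trained networks look in the newest picture that a camera, given by its name, has taken for a name from the list of things; names that differ only in an ending like _2 or _b are one class to them, and where a whole thing is asked for, a point or a joint stands for the part that bears it (a point fixed in the world has none). Each returns a list of dicts, best first, with "confidence" (0 to 1); they miss things now and then, are a little off and sometimes report something else, mostly with a low value. They report only what shows in the picture. A call takes as long as a camera call. They do not tell look-alikes from the thing itself.
- ctrl.masks_of(query, camera): "pixels" (480x640 bool, what is visible of it) and "at" ([column, row] in pixels, amid what is visible of it).
- ctrl.place_of(query, camera): "at" ([column, row] in pixels: a listed point, or the origin of a listed thing).
The state is a dict: "time_s": time; "qpos": joint angles; "joint_vel": joint speeds; "tau": joint torques, N m; "ee_pos": TCP position; "eef_rot": TCP orientation; "force": force on the tool from outside, world axes, zero at the start; "moment": the same for the moment, N m; "grip_width": finger opening in m; "grip_force": force on a finger pad.
Only numpy, scipy, OpenCV 4.12 (cv2) and the standard library are available. Lean on these libraries where they do the work, as an engineer would, in place of code of your own. Each camera call takes 0.05 s, during which the arm holds its last target. There are 200 camera calls.

### The job

On the white gauging board the blue forked link lies flat with its fork round the steel post, ready to be checked. Keeping it flat on the board with its fork round the post all the while, swing it about the post until its round eye is centred over the green spot, so that it lies along that line, and let it go there. Leave the black spare link where it is.

Things in the scene. Friction and masses are not known exactly. Their poses are not given: they have to be found in the camera images.
- link: Loose blue bar, 0.3 kg, 25 mm high, flat on the board. Origin: underside, middle of the fork's notch; x along the bar to the free end, z up. Bar 24 mm wide from x = 22 to 163 mm; round eye (34 mm dia., black dot) centred at x = 180. Two prongs, 38 mm over all, x = -14 to 22, gap 20 mm, straddle the post; notch floor at x = 12, open to -x.
- post (a point): Foot of the fixed steel post, on its axis, level with the board's top. Post 16 mm dia., 45 mm high. The fixed white board is 250 x 250 mm, its top 12 mm above the table. From the post two black lines run 57 degrees apart, one to a green spot, one to a red; the link starts between them.
- green_spot_centre (a point): Centre of the green spot (50 mm dia.) printed flat on the board's top, 180 mm from the post's axis. The red spot on the other line is the wrong one; either may be on the left.
- spare_link: Black link, same shape, size, origin and axes as the blue one, lying loose on the table left of the board (+y side): a bystander.
There are look-alikes about, which are no part of the job. Of the things that look like the link, the middle-sized one is meant.

How it is judged:
By the outcome, as a careful person would: the job done as asked, in the order asked, and still so for the second after the job is handed in, with the robot touching nothing.
It also fails if it takes over 29 s, if anything falls off the work surface, if the arm or the gripper's body presses on something with over 40 N, if the wrist force passes 120 N, or if a joint passes its speed limit or range.

## Working session

There is one attempt and no reset: what is moved stays moved. The work goes in short steps, Python scripts to look and compute and a tool call to move; the robot and the scene stay as the last step left them, time stands still between calls to the robot, and variables do not carry over. Pictures are saved under pics/ and viewed, at most 10 in all, crops included, and the job is handed in when it is done.

Besides the shell and the picture viewer there is one more tool, called as name(argument=value, ...) on one line, values as JSON. step_arm: Moves the arm, as the interface text tells. Its arguments: {"type":"object","properties":{"plan":{"type":"array","items":{"type":"array","items":{"type":"array","items":{"type":"number"}}}},"grip":{"type":"number"},"squeeze":{"type":"number"}},"required":["plan"]}

```bash
mkdir -p pics; cat > h.py <<'E'
import numpy as np, cv2
from station import ctrl
def ray(name,px,z):
    m=ctrl.camera_model(name);K=np.array(m["intrinsics"]);R=np.array(m["R"]);t=np.array(m["t"])
    d=R.T@np.linalg.inv(K)@np.array([px[0],px[1],1.]);c=-R.T@t
    return c+d*(z-c[2])/d[2]
def proj(name,X):
    m=ctrl.camera_model(name);p=np.array(m["intrinsics"])@(np.array(m["R"])@np.array(X)+np.array(m["t"]));return p[:2]/p[2]
def save(n,im): cv2.imwrite("pics/"+n,im[...,::-1])
E
python3 - <<'E'
from h import *
a=ctrl.camera("top");b=ctrl.camera("scene")
save("top.png",a);save("scene.png",b)
for q in ["link","post","green_spot_centre","spare_link"]:
    for c in ["top"]:
        for r in ctrl.place_of(q,c): print(q,c,r["confidence"],r["at"],ray(c,r["at"],.012).round(4))
for q in ["link"]:
    for r in ctrl.masks_of(q,"top"): print(q,r["confidence"],r["at"],r["pixels"].sum())
print(ctrl.get_obs())
E
```

```text
link top 0.94 [410.1, 194.2] [ 0.5522 -0.0771  0.012 ]
link top 0.9 [201.9, 315.1] [0.3401 0.3087 0.012 ]
link top 0.82 [472.4, 359.9] [ 0.2507 -0.1664  0.012 ]
post top 0.76 [409.9, 198.1] [ 0.5447 -0.0763  0.012 ]
post top 0.47 [178.5, 243.3] [0.4725 0.3552 0.012 ]
green_spot_centre top 0.64 [320.4, 232.0] [0.4856 0.092  0.012 ]
spare_link top 0.67 [178.4, 240.3] [0.4781 0.3556 0.012 ]
link 0.84 [512.0, 351.5] 1115
link 0.68 [355.9, 191.0] 1792
link 0.64 [216.3, 382.9] 3676
{'time_s': 0.35, 'qpos': array([ 1.16939261e+00,  3.00045731e-01,  1.52113133e+00,  1.66411362e-05,
        1.32070192e+00, -6.65653150e-02]), 'joint_vel': array([-3.36267700e-05, -1.67472211e-03, -1.12323046e-03,  7.73859791e-04,
        3.23495547e-03,  6.17851152e-04]), 'tau': array([-4.05079290e-04, -5.31146479e+01, -3.52538073e+01,  7.07911584e-02,
        2.21893092e-02, -9.19637358e-06]), 'ee_pos': array([0.1806933 , 0.51939936, 0.20531001]), 'eef_rot': array([-3.14130803e+00, -3.51321987e-05,  2.80675012e+00]), 'force': array([ 0.50006491, -0.281949  ,  0.32261617]), 'moment': array([0.00765588, 0.0075578 , 0.0626836 ]), 'grip_force': 0.0, 'grip_width': 0.09436886961353493}
```

View pics/top.png

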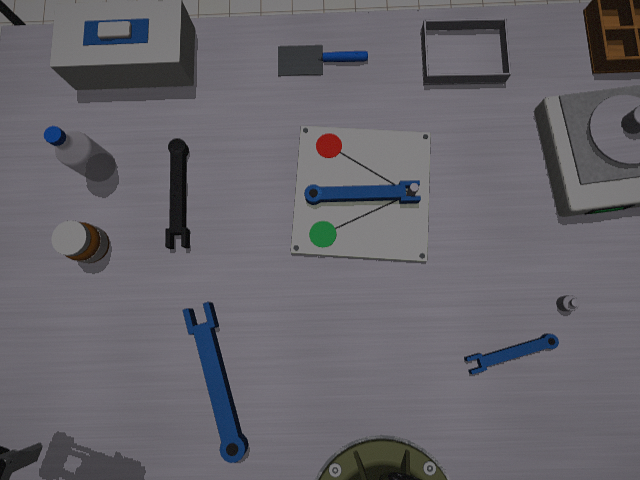

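View pics/scene.png

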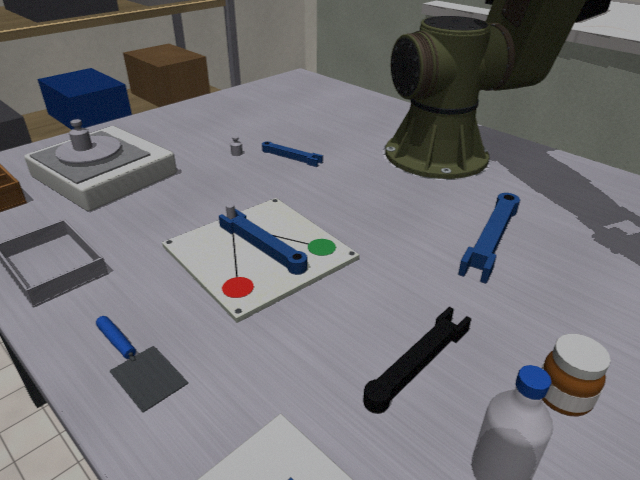

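Look-alikes in the top view: the mid-sized blue link on the board (356,191), a large blue one (216,383), a small blue one (512,351) and the black spare (178,195). The one on the board, with its fork round the post, is the one meant. I'll check it in a close crop.

```bash
python3 - <<'E'
from h import *
a=ctrl.camera("top"); i=a.astype(int);r,g,b=i[...,0],i[...,1],i[...,2]
save("crop.png",cv2.resize(a[115:275,280:445],None,fx=3.6,fy=3.6,interpolation=cv2.INTER_CUBIC))
roi=np.zeros(r.shape,bool);roi[120:265,290:435]=1
def cen(m):
    ys,xs=np.nonzero(m&roi);return np.array([xs.mean(),ys.mean()]),len(xs)
G,n1=cen((g>r+50)&(g>b+40));R,n2=cen((r>g+80)&(r>b+80))
G3=ray("top",G,.012);R3=ray("top",R,.012);print(G,n1,G3,R,n2,R3,"sep",np.linalg.norm(G3-R3),"exp",.36*np.sin(np.radians(28.5)))
mid=(G3+R3)/2;u=(R3-G3)/np.linalg.norm(R3-G3);n=np.array([u[1],-u[0],0]);n*=-np.sign(n[1]);P=mid+n*.18*np.cos(np.radians(28.5))
print("post from spots",P, proj("top",P),proj("top",P+[0,0,.045]))
bl=(b>r+40)&(b>g+25)&roi
# eye: dark dot
dk=(i.max(2)<60);dk[:,:300]=0;dk[:,330:]=0;dk[:180]=0;dk[207:]=0
E,n3=cen(dk);E3=ray("top",E,.037);print("eye",E,n3,E3,np.linalg.norm((E3-P)[:2]))
ys,xs=np.nonzero(bl&(np.arange(640)<390)[None]&(np.arange(640)>325)[None])
l=cv2.fitLine(np.c_[xs,ys].astype(np.float32),cv2.DIST_L2,0,.01,.01).ravel()
for x in(330,385):
    y=l[3]+(x-l[2])*l[1]/l[0];print("axis",x,y,ray("top",(x,y),.035))
ang=lambda v:np.degrees(np.arctan2(v[1],v[0]))
print("angs G,R,eye",ang(G3-P),ang(R3-P),ang(E3-P))
E
```

```text
[322.40595903 233.79888268] 537 [0.48209881 0.08837945 0.012     ] [328.38381743 145.33817427] 482 [0.65407821 0.07233703 0.012     ] sep 0.1727260036382929 exp 0.17177715369345903
post from spots [ 0.55339643 -0.07714508  0.012     ] [410.06338881 193.60280998] [414.16235218 186.60095885]
eye [315.75609756 197.4796748 ] 123 [0.5448042  0.09824637 0.037     ] 0.1756017876652234
axis 330 192.59286 [0.55371566 0.07210012 0.035     ]
axis 385 190.9541 [ 0.55346137 -0.02799246  0.035     ]
angs G,R,eye 113.30335678895777 56.03826300191272 92.80461267698668
```

View pics/crop.png

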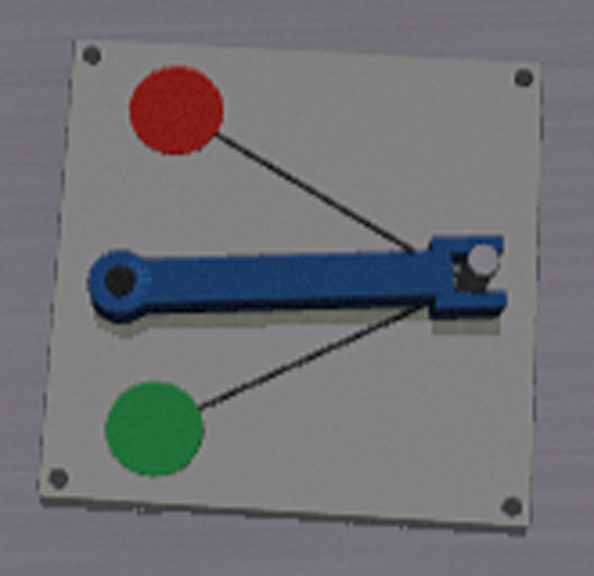

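The crop shows the blue link on the board, with its black eye dot at crop (120,281), about (313,193) in the full picture. The fork is round the post, whose cap is at crop (483,261). The green spot is at the lower left and the red at the upper left, so this is the right link. Next I refine the eye position and work out the approach.

```bash
cat >> h.py <<'E'
from scipy.spatial.transform import Rotation as Ro
P=np.array([.5534,-.0771,.012])
def go(x,y,z,yawdeg):
    o=ctrl.get_obs();R=Ro.from_euler("xyz",o["eef_rot"])
    d=R.inv().apply(np.array([x,y,z])-o["ee_pos"])/.03
    w=(R.inv()*Ro.from_euler("xyz",[np.pi,0,np.radians(yawdeg)])).as_rotvec(degrees=True)/6
    return np.r_[d,w].round(3).tolist()
E
python3 - <<'E'
from h import *
a=ctrl.camera("top")
E3=ray("top",(280.+120/3.6,115+281/3.6),.037);print(E3,np.linalg.norm((E3-P)[:2]),np.degrees(np.arctan2(*(E3-P)[[1,0]])))
print("post cap",ray("top",(280+484/3.6,115+262/3.6),.057))
print(go(.553,.035,.14,90), ctrl.camera_model("wrist")["tool_from_camera"])
E
```

```text
[0.55328089 0.10245793 0.037     ] 0.17955797057146425 90.03800713092
post cap [ 0.55121819 -0.07750408  0.057     ]
[-17.026, -11.174, 2.181, -0.001, 0.0, 11.803] [[-2.91446798e-04 -9.73396900e-01 -2.29125270e-01  6.51582610e-02]
 [ 9.99999912e-01 -3.53083630e-04  2.28013868e-04 -1.64764451e-03]
 [-3.02848374e-04 -2.29125183e-01  9.73396917e-01 -1.79012430e-01]
 [ 0.00000000e+00  0.00000000e+00  0.00000000e+00  1.00000000e+00]]
```

step_arm(plan=[[[-17.03,-11.17,2.2,0,0,11.8],[-17.03,-11.17,2.2,0,0,11.8],[-17.03,-11.17,2.2,0,0,11.8],[-17.03,-11.17,2.2,0,0,11.8],[-17.03,-11.17,2.2,0,0,11.8],[-17.03,-11.17,2.2,0,0,11.8],[-17.03,-11.17,2.2,0,0,11.8],[-17.03,-11.17,2.2,0,0,11.8]]], grip=0.6, squeeze=15)

```text
time_s: 1.12
ee_pos: [0.3836, 0.2549, 0.1697]
eef_rot: [3.141, -0.0, 1.801]
force: [1.2, 0.4, 0.8]
grip_width: 0.0566
grip_force: 0.0
```

```bash
python3 -c "
from h import *
print(go(.553,.035,.14,90))"
```

```text
[-8.426, 3.828, 0.991, 0.006, -0.002, 2.196]
```

step_arm(plan=[[[-8.43,3.83,1,0,0,2.2],[-8.43,3.83,1,0,0,2.2],[-8.43,3.83,1,0,0,2.2],[-8.43,3.83,1,0,0,2.2],[-8.43,3.83,1,0,0,2.2],[-8.43,3.83,1,0,0,2.2],[-8.43,3.83,1,0,0,2.2],[-8.43,3.83,1,0,0,2.2]]])

```text
time_s: 1.78
ee_pos: [0.5555, 0.0336, 0.1386]
eef_rot: [-3.141, 0.001, 1.572]
force: [-0.4, 0.5, -0.9]
grip_width: 0.0565
grip_force: 0.0
```

```bash
cat >> h.py <<'E'
def wpose(o):
    T=np.array(ctrl.camera_model("wrist")["tool_from_camera"]);R=Ro.from_euler("xyz",o["eef_rot"]).as_matrix()
    return R@T[:3,:3],R@T[:3,3]+o["ee_pos"]
def wray(px,z,o):
    A,c=wpose(o);d=A@np.linalg.inv(np.array(ctrl.camera_model("wrist")["intrinsics"]))@np.array([px[0],px[1],1.])
    return c+d*(z-c[2])/d[2]
E
python3 - <<'E'
from h import *
o=ctrl.get_obs();w=ctrl.camera("wrist");save("w1.png",w)
print(o["ee_pos"],o["eef_rot"],o["joint_vel"].round(3))
for q in ["link","post","green_spot_centre"]:
    for r in ctrl.place_of(q,"wrist"): print(q,r["confidence"],r["at"],wray(r["at"],.012,o).round(4))
print(go(.553,.035,.1,90))
E
```

```text
[0.55546497 0.0336384  0.13859698] [-3.14098434e+00  5.49218732e-04  1.57238823e+00] [ 0.077 -0.052  0.069  0.013  0.002  0.073]
link 0.6 [319.5, 352.9] [ 0.5538 -0.0771  0.012 ]
green_spot_centre 0.91 [223.7, 154.2] [0.481  0.0896 0.012 ]
[-0.114, -0.005, 1.324, -0.002, -0.001, 0.059]
```

View pics/w1.png

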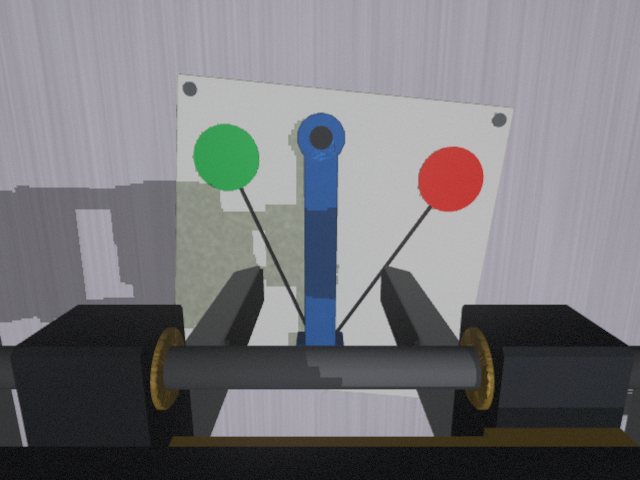

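The wrist view shows the eye dot at (321,138), green at (227,157) and red at (450,179), with the bar centred between the fingers. I measure these, then go down.

```bash
cat >> h.py <<'E'
def measure(im,rayf,box=None):
    i=im.astype(int);r,g,b=i[...,0],i[...,1],i[...,2]
    def c(m):
        n,_,s,ce=cv2.connectedComponentsWithStats(m.astype(np.uint8));k=1+s[1:,4].argmax();return ce[k],s[k,4]
    G,n1=c((g>r+50)&(g>b+40));R,n2=c((r>g+80)&(r>b+80))
    return G,n1,rayf(G,.012),R,n2,rayf(R,.012)
def postof(G3,R3):
    mid=(G3+R3)/2;u=(R3-G3)/np.linalg.norm(R3-G3);n=np.array([u[1],-u[0],0]);n*=-np.sign(n[1]);return mid+n*.18*np.cos(np.radians(28.5))
E
python3 - <<'E'
from h import *
o=ctrl.get_obs();w=ctrl.camera("wrist");f=lambda p,z:wray(p,z,o)
m=measure(w,f);print(m,np.linalg.norm(m[2]-m[5]))
p=postof(m[2],m[5]);E=f((321,138),.037);print("post",p,"eye",E,E-p,"green ang",np.degrees(np.arctan2(*(m[2]-p)[[1,0]])))
print(f((321,200),.037),f((320.5,270),.037))
print(o["ee_pos"],go(.5535,.033,.016,90))
E
```

```text
(array([229.87462597, 162.87372831]), np.int32(3342), array([0.48260531, 0.0876484 , 0.012     ]), array([452.63568309, 185.41890206]), np.int32(3206), array([0.65474342, 0.07143369, 0.012     ])) 0.17290011287807305
post [ 0.55383945 -0.07794889  0.012     ] eye [0.55242113 0.10624329 0.037     ] [-0.00141832  0.18419217  0.025     ] green ang 113.27567997148226
[0.55265504 0.06296418 0.037     ] [0.5525654  0.01016659 0.037     ]
[0.55312397 0.03841501 0.13970874] [-0.188, 0.009, 4.13, 0.002, -0.001, 0.064]
```

step_arm(plan=[[[-0.19,0,1.3,0,0,0.06],[-0.19,0,2.3,0,0,0.06],[-0.19,0,3.0,0,0,0.06],[-0.19,0,3.6,0,0,0.06],[-0.19,0,4.0,0,0,0.06],[-0.19,0,4.08,0,0,0.06],[-0.19,0,4.08,0,0,0.06],[-0.19,0,4.08,0,0,0.06]]])

```text
time_s: 2.7
ee_pos: [0.5541, 0.0323, 0.0184]
eef_rot: [3.14, 0.0, 1.571]
force: [0.1, -0.1, 0.4]
grip_width: 0.0564
grip_force: 0.0
```

```bash
python3 -c "
from h import *
o=ctrl.get_obs();print(o['ee_pos'],o['eef_rot'],o['force'],go(.5535,.033,.016,90))"
```

```text
[0.55412837 0.03231972 0.0183886 ] [3.14007446e+00 1.76380356e-05 1.57061337e+00] [ 0.14583548 -0.05535417  0.39323437] [0.023, -0.021, 0.08, 0.014, 0.0, -0.002]
```

Close gently.

step_arm(plan=[[[0,0,0,0,0,0],[0,0,0,0,0,0],[0,0,0,0,0,0],[0,0,0,0,0,0],[0,0,0,0,0,0],[0,0,0,0,0,0],[0,0,0,0,0,0],[0,0,0,0,0,0]]], grip=0.15, squeeze=12)

```text
time_s: 3.37
ee_pos: [0.5537, 0.032, 0.0175]
eef_rot: [3.141, 0.0, 1.57]
force: [-0.6, 0.1, 2.8]
grip_width: 0.0239
grip_force: 12.0
```

```bash
python3 -c "
from h import *
o=ctrl.get_obs();print(o['ee_pos'],o['eef_rot'],o['force'],o['grip_width'],o['grip_force'])
# arc: rows for cumulative angles about post
Pp=np.array([.5536,-.0775]);e=o['ee_pos'];y0=np.degrees(o['eef_rot'][2]);v=e[:2]-Pp
for th in (3,6,9,12,15,18,21,23.3):
    t=np.radians(th);q=Pp+np.array([[np.cos(t),-np.sin(t)],[np.sin(t),np.cos(t)]])@v
    print(th,go(q[0],q[1],e[2],y0+th))
"
```

```text
[0.55372572 0.0319716  0.01745973] [3.14130022e+00 4.03249985e-05 1.57007418e+00] [-0.60816718  0.06893774  2.84208827] 0.02385110062724162 11.99934795498848
3 [-0.005, -0.191, -0.0, 0.003, 0.0, -0.5]
6 [-0.02, -0.381, -0.0, 0.003, 0.001, -1.0]
9 [-0.045, -0.571, -0.0, 0.003, 0.001, -1.5]
12 [-0.079, -0.759, -0.0, 0.003, 0.001, -2.0]
15 [-0.124, -0.944, -0.0, 0.003, 0.001, -2.5]
18 [-0.178, -1.128, -0.0, 0.003, 0.001, -3.0]
21 [-0.242, -1.308, -0.0, 0.003, 0.001, -3.5]
23.3 [-0.297, -1.443, -0.0, 0.003, 0.001, -3.883]
```

step_arm(plan=[[[-0.001,-0.095,0,0,0,-0.25],[-0.005,-0.191,0,0,0,-0.5],[-0.012,-0.286,0,0,0,-0.75],[-0.02,-0.381,0,0,0,-1.0],[-0.032,-0.476,0,0,0,-1.25],[-0.045,-0.571,0,0,0,-1.5],[-0.062,-0.665,0,0,0,-1.75],[-0.079,-0.759,0,0,0,-2.0]]])

```text
time_s: 4.03
ee_pos: [0.5312, 0.0297, 0.0174]
eef_rot: [3.14, 0.0, 1.781]
force: [3.1, 0.6, 0.9]
grip_width: 0.0238
grip_force: 12.0
```

```bash
python3 -c "
from h import *
o=ctrl.get_obs();print(o['ee_pos'],o['eef_rot'],o['force'],o['moment'],o['grip_width'])
Pp=np.array([.5536,-.0775]);v=np.array([.55373,.03197])-Pp
# commanded pose at call start assumed = 12 deg pose
f=lambda th:Pp+Ro.from_euler('z',th,degrees=True).as_matrix()[:2,:2]@v
R=Ro.from_euler('xyz',[np.pi,0,np.radians(89.96+12)])
print(f(12))
for th in (13.5,15,16.5,18,19.5,21,22.2,23.3):
    print(th,(R.inv().apply(np.r_[f(th)-f(12),0])/.03).round(3),-(th-12)/6)
"
```

```text
[0.53117908 0.02969632 0.01743356] [3.14038882e+00 8.78140766e-05 1.78066116e+00] [3.1322926  0.58489143 0.92245143] [ 0.10986088 -0.39262646 -0.07836888] 0.02376943665376814
[0.53096707 0.02960485]
13.5 [-0.001 -0.096 -0.   ] -0.25
15 [-0.005 -0.191 -0.   ] -0.5
16.5 [-0.011 -0.286 -0.   ] -0.75
18 [-0.02  -0.381 -0.   ] -1.0
19.5 [-0.031 -0.476 -0.   ] -1.25
21 [-0.045 -0.571 -0.   ] -1.5
22.2 [-0.057 -0.646 -0.   ] -1.7
23.3 [-0.07  -0.715 -0.   ] -1.8833333333333335
```

step_arm(plan=[[[-0.001,-0.096,0,0,0,-0.25],[-0.005,-0.191,0,0,0,-0.5],[-0.011,-0.286,0,0,0,-0.75],[-0.02,-0.381,0,0,0,-1.0],[-0.031,-0.476,0,0,0,-1.25],[-0.045,-0.571,0,0,0,-1.5],[-0.057,-0.646,0,0,0,-1.7],[-0.07,-0.715,0,0,0,-1.883]]])

```text
time_s: 4.7
ee_pos: [0.5105, 0.0232, 0.0174]
eef_rot: [3.141, 0.0, 1.978]
force: [2.3, 1.2, 1.7]
grip_width: 0.0239
grip_force: 12.0
```

step_arm(plan=[[[0,0,0,0,0,0],[0,0,0,0,0,0],[0,0,0,0,0,0]]])

```text
time_s: 4.95
ee_pos: [0.5103, 0.0231, 0.0174]
eef_rot: [-3.141, 0.0, 1.976]
force: [-0.9, -0.9, 6.1]
grip_width: 0.0236
grip_force: 12.0
```

```bash
python3 - <<'E'
from h import *
o=ctrl.get_obs();w=ctrl.camera("wrist");a=ctrl.camera("top")
print(o['ee_pos'],o['eef_rot'],o['force'])
big=cv2.resize(a[115:275,280:445],None,fx=3.0,fy=3.0,interpolation=cv2.INTER_CUBIC)
im=np.zeros((480,800,3),np.uint8);im[:,:495]=big;im[:,495:]=w[:, 160:465] 
save("after.png",im)
E
```

```text
[0.51025608 0.02306667 0.01741998] [-3.14128352e+00  9.13729020e-05  1.97634080e+00] [-0.85084749 -0.91197518  6.05497025]
```

View pics/after.png

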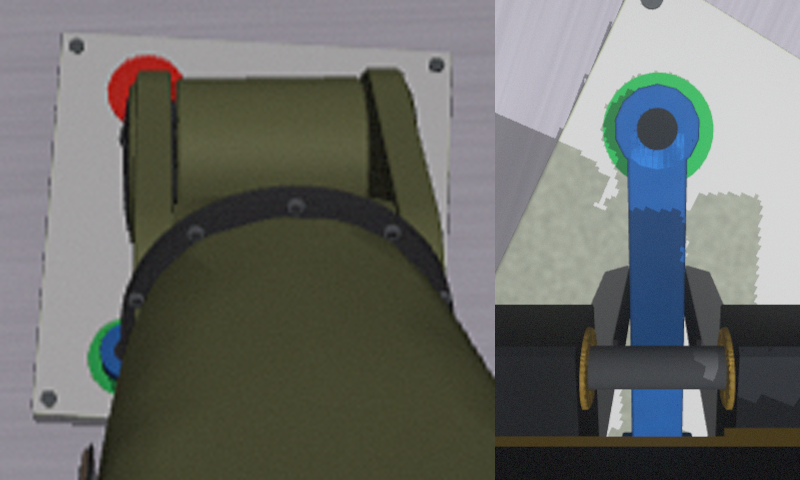

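The wrist half shows the eye dot at about (322,129) in the full wrist picture, inside the green ring. I work out the offset in mm.

```bash
python3 - <<'E'
from h import *
from scipy.optimize import least_squares
o=ctrl.get_obs();w=ctrl.camera("wrist");i=w.astype(int);r,g,b=i[...,0],i[...,1],i[...,2]
f=lambda p,z:wray(p,z,o)
m=((g>r+35)&(g>b+25)).astype(np.uint8);m[300:]=0
cs,_=cv2.findContours(m,cv2.RETR_EXTERNAL,cv2.CHAIN_APPROX_NONE)
hull=cv2.convexHull(np.vstack(cs))
pts=np.array([p for c in cs for p in c[:,0] if abs(cv2.pointPolygonTest(hull,(float(p[0]),float(p[1])),True))<1.2 and p[1]<165])
W=np.array([f(p,.012)[:2] for p in pts])
s=least_squares(lambda x:np.hypot(*(W-x[:2]).T)-x[2],[*W.mean(0),.025],loss="soft_l1",f_scale=.0005);print("green",s.x,len(pts))
d=(i.max(2)<75).astype(np.uint8);d[:90]=0;d[170:]=0;d[:,:290]=0;d[:,355:]=0
n,_,st,ce=cv2.connectedComponentsWithStats(d);k=1+st[1:,4].argmax();E=f(ce[k],.037);print("eye",ce[k],st[k],E)
e=o["ee_pos"];print("err",(E[:2]-s.x[:2])*1000, "bar dir tool yaw",np.degrees(o["eef_rot"][2]),"eye from post nominal",np.hypot(*(E[:2]-[.5536,-.0775])))
E
```

```text
green [0.48277148 0.08712962 0.02488759] 229
eye [321.96658517 128.62102689] [ 303  109   39   40 1227] [0.48241372 0.08713696 0.037     ]
err [-0.35776325  0.00733382] bar dir tool yaw 113.2348106952193 eye from post nominal 0.17936781832077317
```

The eye is within 0.4 mm of the spot's centre. I release and lift.

step_arm(plan=[[[0,0,0,0,0,0],[0,0,0,0,0,0],[0,0,0,0,0,0],[0,0,0,0,0,0],[0,0,0,0,0,0],[0,0,0,0,0,0],[0,0,0,0,0,0],[0,0,0,0,0,0]]], grip=0.6)

```text
time_s: 5.77
ee_pos: [0.5103, 0.0232, 0.0172]
eef_rot: [-3.142, -0.0, 1.977]
force: [1.5, -1.2, 0.3]
grip_width: 0.0564
grip_force: 0.0
```

step_arm(plan=[[[0,0,-0.4,0,0,0],[0,0,-1.0,0,0,0],[0,0,-1.8,0,0,0],[0,0,-2.6,0,0,0],[0,0,-3.4,0,0,0],[0,0,-4,0,0,0],[0,0,-4,0,0,0],[0,0,-4,0,0,0]]])

```text
time_s: 6.43
ee_pos: [0.5105, 0.0231, 0.1376]
eef_rot: [3.14, 0.001, 1.977]
force: [0.9, 0.6, -0.4]
grip_width: 0.0567
grip_force: 0.0
```

step_arm(plan=[[[0,0,0,0,0,0],[0,0,0,0,0,0],[0,0,0,0,0,0]]])

```text
time_s: 6.68
ee_pos: [0.5098, 0.0232, 0.1362]
eef_rot: [-3.14, -0.001, 1.977]
force: [0.1, 0.4, 0.0]
grip_width: 0.0564
grip_force: 0.0
```

```bash
python3 - <<'E'
from h import *
from scipy.optimize import least_squares
o=ctrl.get_obs();w=ctrl.camera("wrist");i=w.astype(int);r,g,b=i[...,0],i[...,1],i[...,2]
f=lambda p,z:wray(p,z,o)
save("w_end.png",w)
m=((g>r+35)&(g>b+25)).astype(np.uint8);m[300:]=0
cs,_=cv2.findContours(m,cv2.RETR_EXTERNAL,cv2.CHAIN_APPROX_NONE)
W=np.array([f(p,.012)[:2] for p in cv2.convexHull(np.vstack(cs))[:,0]])
s=least_squares(lambda x:np.hypot(*(W-x[:2]).T)-x[2],[.4825,.088,.025],loss="soft_l1",f_scale=.0005);print("green",s.x)
d=(i.max(2)<75).astype(np.uint8);d[:100]=0;d[200:]=0;d[:,:290]=0;d[:,355:]=0
n,_,st,ce=cv2.connectedComponentsWithStats(d);k=1+st[1:,4].argmax();E=f(ce[k],.037);print("eye",ce[k],st[k],E,(E[:2]-s.x[:2])*1000)
print(o["ee_pos"],o["grip_width"],o["force"])
E
```

```text
green [0.48264969 0.0871714  0.02498329]
eye [322.59480519 135.38441558] [312 125  22  22 385] [0.48228854 0.08711033 0.037     ] [-0.3611542  -0.06106985]
[0.50981475 0.0231686  0.13616216] 0.05636314441689793 [0.11706826 0.38544445 0.0170668 ]
```

View pics/w_end.png

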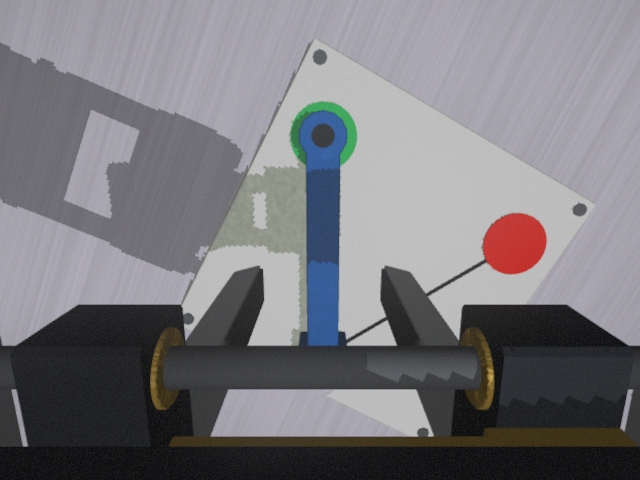

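The eye dot at (323,135) is centred in the green spot, and the link lies along the line, released and clear of the fingers. I hand in.

```bash
python3 -c "
from station import ctrl
print(ctrl.hand_in())"
```

```text
the job is handed in; nothing more can be done
None
```

The blue link was swung about the post and released with its eye about 0.4 mm from the green spot's centre as measured by the wrist camera, the spare link was left alone, and the job was handed in at about 7 s.

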